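# Close the jar turner and set its pivot thumbscrew

## Task

A jar of paint is loaded in the turner, with the turner's hinged arm still up. Swing the arm all the way down over the jar, turn the thumbscrew on it clockwise until it seats, then back it off a quarter turn so that the jar can spin freely. Finish while holding the thumbscrew there in the gripper (someone will nip up the lock nut); leave the jar in its holder and everything else on the table where it is.

Things in the scene. Friction and masses are not known exactly. Their poses are not given: they have to be found in the camera images.
- turner: the jar turner, fixed to the table: grey base plate 250 x 120 x 12 mm, a holder cup 86 mm across, and at its far end a grey column (up to 160 mm high, 70 mm wide) that carries the hinged arm. Origin: on the table under the middle of the cup; x points from the cup towards the column, z up. The thumbscrew's axis stands over this origin when the arm is down.
- swing_arm (a joint): angle of the turner's aluminium arm (28 mm wide, 12 mm thick, 0.3 kg): 0 = all the way down, level over the jar, against its stop; grows as it swings up (to 1.2 rad). The hinge is stiff: the arm stays where it is left; pushing it down at its end pad takes about 1 to 5 N.
- swing_hinge (a point): point on the arm's hinge axis, in the arm's middle plane: 120 mm towards the column from the turner's origin, 138 mm above the table. The axes turn with the arm: its own -x runs along the arm to the end pad, y is the hinge axis.
- swing_pad (a point): centre of the top face of the flat end pad (42 mm along the arm, 52 mm wide) at the arm's free end, where it is pushed down from above: 172 mm from the hinge along the arm and 6 mm above the arm's middle plane; 144 mm above the table when the arm is down.
- screw (a joint): how far the thumbscrew is backed off: 0 = seated, against a hard stop; grows as it is turned counter-clockwise seen from above; a quarter turn back from seated reads 1.571 rad. It turns without rising noticeably, with light friction (0.06 N m), and stays where it is left.
- screw_grip (a point): centre of the black thumbscrew's upright flat wing, where it is gripped: the wing is 44 mm long, 13 mm thick and 34 mm tall (17 mm above and 17 mm below this point); its x axis runs along the wing, y across the 13 mm. It stands on the arm 120 mm from the hinge and, with the arm down, 185 mm above the table; the arm's top face is 41 mm below this point, and a lock nut 26 mm across reaches up to 33 mm below it. When seated the wing lies along the arm.
- jar: the loaded paint jar, 72 mm across and 95 mm tall, standing loose in the holder cup (3 mm clearance, cup rim 34 mm above the table). Origin at the centre of its underside.
- small_jar: squat closed jar, 64 mm across, 75 mm tall, standing beside the turner. Bystander. Origin at its underside or middle.
- spray_near: spray can, 64 mm across, 170 mm tall, standing beside the turner. Bystander. Origin at its underside or middle.
- brush: paint brush, 190 mm long, lying beside the turner. Bystander. Origin at its underside or middle.
- tape: roll of paper tape lying flat, 100 mm across, 25 mm tall. Bystander. Origin at its underside or middle.
- spray_far: spray can, 64 mm across, 180 mm tall, standing at the side. Bystander. Origin at its underside or middle.
- acrylic: paint bottle, 66 mm across, 160 mm tall, standing at the side. Bystander. Origin at its underside or middle.
- mug: white mug, 80 mm across, 90 mm tall. Bystander. Origin at its underside or middle.

How it is judged:
By the outcome, as a careful person would: the job done as asked, in the order asked, and still so for the second after the job is handed in, while the arm keeps its last pose, push and grip.
It also fails if it takes over 51 s, if anything falls off the work surface, if the arm or the gripper's body presses on something with over 40 N, if the wrist force passes 120 N, or if a joint passes its speed limit or range.

## Robot

A 7-joint arm with a two-finger parallel gripper is mounted at the origin on the work surface. World frame = base frame: x ahead of the robot, y to its left, z up, the work surface at z = 0. Lengths are in m, angles in rad, forces in N, time in s.
With the tool pointing down it reaches from about 0.4 to 0.85 m from the base axis. Payload 10.4 kg.
Tool frame: the origin (TCP) lies midway between the tips of the shut fingers; the grasp point (between the pads) lies 19 mm behind it; z points along the fingers, y is the line along which they close (so a half turn about z gives the same grasp; the last joint's range is limited). The gripper opens to 85 mm and grips with 20 to 120 N. Pads are 22 mm wide; open, the fingers measure 114 mm over their backs; the gripper's body (76 mm by 85 mm) begins 54 mm behind the grasp point. The pads swing forward as they close: fully open they stand 13 mm farther back than shut.
Start: joints at [1.217, 0.332, -0.065, 1.46, 0.022, 1.35, -0.088], TCP at [0.203, -0.591, 0.231] pointing down, gripper open.
Joint ranges: [-2.6, 2.6], [-0.5, 2.12], [-1.47, 1.34], [0.16, 2.42], [-1.27, 4.41], [0.06, 2.06], [-2.6, 2.6]. Speed limits (rad/s): [2.22, 2.22, 2.79, 2.79, 3.14, 3.14, 3.14].

## Interface

Orientations are given as a unit quaternion [x, y, z, w].
In Python, from workcell import get_obs, camera, camera_params, hand_in gives the robot as it stands.
- The arm moves only by the tool carry_out, never from a script. Its argument "commands" is a list that holds one entry, the list of rows, each a list of 6 numbers: the shift along the tool's x, y, z in units of 40 mm (1.0 is 40 mm), then the turn, a rotation vector about the tool's x, y, z in units of 6 degrees (1.0 is 6 degrees). In form: [[[x, y, z, ax, ay, az], ...]]. A call has 1 to 20 rows; each row shifts and turns the commanded pose from where the row before left it, along the tool's axes as they then stand; what a row does not reach is not made up. A row lasts 1/12 s, in which the tool goes at most 41.7 mm and 7.16 degrees, less where a joint would pass 70% of its speed; a pose out of reach is approached as far as the arm can. A call is refused whole if a number of a shift passes 1 or a number of a turn 1, either way. A call with a gripper value outside its range is refused whole. "hand" is the closure, from -1 (fully open) to 1 (shut), set as the call begins (left out, the last holds). The fingers move at their own pace and stop on an object; "force" is the grip in N (left out, the last holds). Time passes only in rows, so rows that do not move let the fingers close. It gives the time, the measured TCP pose, the force, the opening and the grip force at its end, in the units of the state.
- get_obs(): the state, without advancing time (a new reading comes with each control period).
- camera(name): name is "scene" or "top" or "wrist"; returns the picture (400x640x3 uint8, red, green, blue); there is no depth.
- camera_params(name): a dict with "mtx" (3x3 intrinsics, pixels), "R" (3x3) and "t" (3): a world point X has camera coordinates R X + t. Camera axes: x right, y down, z forward; pixel columns grow to the right and rows downward; lengths in m; the calibration is good to about 2 mm. A picture is of the moment at which its call begins: read the wrist's pose just before it. camera_params takes no time and is no camera call; for the wrist camera it gives the pose at the moment of the call.
- hand_in(): hands the job in; it is judged then, once.
The state is a dict: "clock": time; "joint_pos": joint angles; "joint_velocities": joint speeds; "tau": joint torques, N m; "position": TCP position; "ee_rot": TCP orientation; "ft_force": force on the tool from outside, world axes, zero at the start; "torque": the same for the moment, N m; "grip_width": opening from 0.0 (shut) to 1.0 (fully open); "grasp_force": force on a finger pad.
Only numpy, scipy, OpenCV 4.12 (cv2) and the standard library are available. Lean on these libraries where they do the work, as an engineer would, in place of code of your own. Each camera call takes 0.05 s, during which the arm holds its last target. There are 200 camera calls.

## Working session

There is one attempt and no reset: what is moved stays moved. The work goes in short steps, Python scripts to look and compute and a tool call to move; the robot and the scene stay as the last step left them, time stands still between calls to the robot, and variables do not carry over. Pictures are saved under pics/ and viewed, at most 10 in all, crops included, and the job is handed in when it is done.

Besides the shell and the picture viewer there is one more tool, called as name(argument=value, ...), one argument or row to a line, values as JSON. carry_out: Moves the arm, as the interface text tells. Its arguments: {"type":"object","properties":{"commands":{"type":"array"},"hand":{"type":"number"},"force":{"type":"number"}},"required":["commands"]}

```bash
mkdir -p pics; ls; python3 - <<'E'
from workcell import *
import cv2
o=get_obs(); print(o)
for n in ("scene","top"):
    p=camera_params(n); print(n,p)
    cv2.imwrite(f"pics/{n}0.png",camera(n)[:,:,::-1])
E
```

```text
pics
{'clock': 0.0, 'joint_pos': array([ 1.21742118,  0.33283122, -0.06470798,  1.46094848,  0.0215879 ,
        1.34992774, -0.08851955]), 'joint_velocities': array([ 8.53766641e-04, -1.11683419e-03, -7.99717475e-04, -8.12412466e-05,
        7.60926747e-04, -5.83004125e-04,  2.09182685e-04]), 'tau': array([-1.99908871e-03, -6.25442076e+01,  4.78151988e-02, -3.91605341e+01,
        1.62000605e-02,  9.82896017e-03,  5.40501719e-05]), 'position': array([ 0.2028613 , -0.5907515 ,  0.23053793]), 'ee_rot': array([ 9.86353840e-01,  1.64637778e-01, -1.43457263e-04, -6.95225841e-04]), 'ft_force': array([ 0.00504235, -0.28282194,  0.45617153]), 'torque': array([ 0.02499461, -0.00096284,  0.01378   ]), 'grasp_force': 0.0, 'grip_width': 0.9989514048709379}
scene {'mtx': array([[447.58552599,   0.        , 316.17010364],
       [  0.        , 447.58552599, 197.87086831],
       [  0.        ,   0.        ,   1.        ]]), 'R': array([[-0.59371323,  0.80463349, -0.00833917],
       [ 0.58539379,  0.42478639, -0.69055821],
       [-0.5521039 , -0.41487524, -0.72322875]]), 't': array([ 0.33293253, -0.22566092,  1.93774794])}
top {'mtx': array([[416.68466943,   0.        , 315.81229355],
       [  0.        , 416.68466943, 206.05963857],
       [  0.        ,   0.        ,   1.        ]]), 'R': array([[-1.77138352e-02, -9.99842416e-01, -1.16769239e-03],
       [-9.93160865e-01,  1.77302335e-02, -1.15399888e-01],
       [ 1.15402406e-01, -8.84468222e-04, -9.93318429e-01]]), 't': array([0.02560143, 0.5855433 , 1.43661476])}
```

View pics/scene0.png

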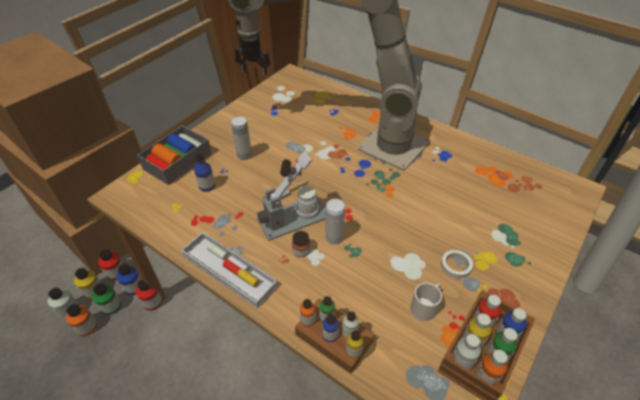

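View pics/top0.png

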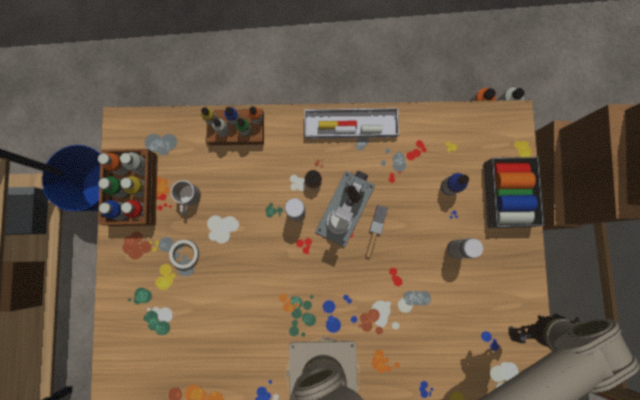

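The turner is at about (345,210) in the top view, with its column at the far end (360,180), and at (295,205) in the scene view. Next I'll enlarge both crops.

```bash
python3 - <<'E'
import cv2,numpy as np
a=cv2.imread("pics/top0.png")[155:265,275:405]; b=cv2.imread("pics/scene0.png")[145:255,240:370]
f=lambda x:cv2.resize(x,None,fx=3,fy=5 if 0 else 3,interpolation=cv2.INTER_CUBIC)
cv2.imwrite("pics/crop0.png",np.clip(np.hstack([f(a),f(b)])*1.5,0,255).astype(np.uint8))
E
```

```text
(no output)
```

View pics/crop0.png

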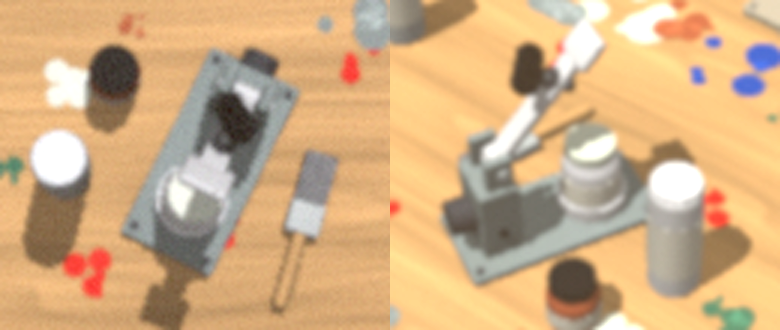

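The crop shows the plate corners at (213,50), (298,92), (212,275) and (123,235), and the jar top at about (192,205). In the right half the raised arm's pad is at (590,45), with the black wing at (527,65).

```bash
cat > h.py <<'E'
import numpy as np, cv2
from workcell import *
from scipy.spatial.transform import Rotation as Ro
def ray(p,uv):
    d=p["R"].T@np.linalg.inv(p["mtx"])@np.array([*uv,1.]); return -p["R"].T@p["t"],d
def onz(p,uv,z):
    c,d=ray(p,uv); return c+d*(z-c[2])/d[2]
def tri(p1,u1,p2,u2):
    c,d=ray(p1,u1);e,f=ray(p2,u2); s=np.linalg.lstsq(np.c_[d,-f],e-c,rcond=None)[0]
    a,b=c+s[0]*d,e+s[1]*f; return (a+b)/2,np.linalg.norm(a-b)
def proj(p,X):
    q=p["mtx"]@(p["R"]@np.array(X)+p["t"]); return q[:2]/q[2]
E
python3 - <<'E'
from h import *
T=camera_params("top");S=camera_params("scene")
tc=lambda u:(u[0]/3+275,u[1]/3+155); sc=lambda u:((u[0]-390)/3+240,u[1]/3+145)
C=np.array([onz(T,tc(u),.012) for u in [(213,50),(298,92),(212,275),(123,235)]])
print(C.round(4),[np.linalg.norm(C[i]-C[i-1]).round(4) for i in range(4)])
far=(C[0]+C[1])/2;near=(C[2]+C[3])/2;x=(far-near);x/=np.linalg.norm(x);print("yaw",np.arctan2(x[1],x[0]),"mid",C.mean(0))
print("jar top t",onz(T,tc((192,205)),.1),"scene",onz(S,sc((590,140)),.1))
jt=onz(T,tc((192,205)),.1)
print("along from mid",(jt-C.mean(0))@x,(jt-C.mean(0))@[-x[1],x[0],0])
print(tri(T,tc((210,172)),S,sc((590,45))),tri(T,tc((240,115)),S,sc((527,65))))
E
```

```text
[[ 0.7117 -0.0962  0.012 ]
 [ 0.6586 -0.1969  0.012 ]
 [ 0.4418 -0.088   0.012 ]
 [ 0.4908  0.0162  0.012 ]] [np.float64(0.2478), np.float64(0.1138), np.float64(0.2426), np.float64(0.1152)]
yaw -0.46822247751667834 mid [ 0.57574355 -0.09121634  0.012     ]
jar top t [ 0.51853984 -0.06146065  0.1       ] scene [ 0.51819711 -0.07284451  0.1       ]
along from mid -0.0644757531198876 0.0007370624643093356
(array([ 0.53446529, -0.06445955,  0.2686513 ]), np.float64(0.014445173435904837)) (array([ 0.59385829, -0.09997141,  0.26320828]), np.float64(0.005471983255370521))
```

carry_out(
  commands=[
    [[0,0,-0.2,0,0,-1],[0,0,-0.2,0,0,-1],[0,0,-0.2,0,0,-1],[0,0,-0.2,0,0,-1],[0,0,-0.2,0,0,-1],[0,0,-0.2,0,0,-1],[0,0,-0.2,0,0,-1],[0,0,-0.2,0,0,-1],[0,0,-0.2,0,0,-1],[0,0,-0.2,0,0,-1],[0,0,-0.2,0,0,-1],[0,0,-0.2,0,0,-1],[0,0,-0.2,0,0,-1],[0,0,-0.2,0,0,-1],[0,0,-0.2,0,0,-1],[0,0,0,0,0,-1],[0,0,0,0,0,-1],[0,0,0,0,0,-1],[0,0,0,0,0,-1],[0,0,0,0,0,-1]],
  ],
  hand=1,
  force=40,
)

```text
clock: 1.77
position: [0.2029, -0.591, 0.3508]
ee_rot: [0.348, 0.937, 0.0, -0.0]
ft_force: [-1.3, 1.3, -0.8]
grip_width: -0.001
grasp_force: 0.0
```

carry_out(
  commands=[
    [[0,0,0,0,0,-0.8],[0,0,0,0,0,-0.8],[0,0,0,0,0,-0.8],[0,0,0,0,0,0]],
  ],
)

```text
clock: 2.1
position: [0.2029, -0.591, 0.3508]
ee_rot: [0.229, 0.974, 0.0, -0.0]
ft_force: [-0.1, -0.9, 0.6]
grip_width: 0.0
grasp_force: 0.0
```

```bash
cat >> h.py <<'E'
yaw=-0.468;U=np.array([np.cos(yaw),np.sin(yaw),0]);O=np.array([.519,-.0625,0])
def go(X):
    o=get_obs();R=Ro.from_quat(o["ee_rot"]);return R.inv().apply(np.array(X)-o["position"])/.04
E
python3 - <<'E'
from h import *
o=get_obs();print(o["position"],o["joint_pos"].round(2),Ro.from_quat(o["ee_rot"]).as_matrix().round(3),o["clock"],o["grip_width"])
H=O+.12*U
a=.108-.011
print("target above pad",H-a*U, go(H-a*U+[0,0,.31]))
# spray cans
T=camera_params("top");print(onz(T,(293,208),.17),onz(T,(473,248),.18),onz(T,(459,182),.16))
E
```

```text
[ 0.2028737  -0.59102451  0.35081488] [ 1.43  0.33 -0.36  1.24  0.11  1.6   2.2 ] [[-0.895  0.445 -0.   ]
 [ 0.445  0.895  0.001]
 [ 0.001  0.001 -1.   ]] 2.1 0.00038054631856462536
target above pad [ 0.53952686 -0.07287535  0.        ] [-1.77222713 15.3451946   1.02910584]
[0.56515058 0.0883779  0.17      ] [ 0.42765265 -0.47552679  0.18      ] [ 0.6415489 -0.4506569  0.16     ]
```

carry_out(
  commands=[
    [[-0.08,0.73,0,0,0,0],[-0.08,0.73,0,0,0,0],[-0.09,0.77,0,0,0,0],[-0.09,0.77,0,0,0,0],[-0.09,0.77,0,0,0,0],[-0.09,0.77,0,0,0,0],[-0.09,0.77,0,0,0,0],[-0.09,0.77,0,0,0,0],[-0.09,0.77,0,0,0,0],[-0.09,0.77,0,0,0,0],[-0.09,0.77,0,0,0,0],[-0.09,0.77,0,0,0,0],[-0.09,0.77,0,0,0,0],[-0.09,0.77,0,0,0,0],[-0.09,0.77,0,0,0,0],[-0.09,0.77,0,0,0,0],[-0.09,0.77,0,0,0,0],[-0.09,0.77,0,0,0,0],[-0.08,0.77,0,0,0,0],[-0.08,0.77,0,0,0,0]],
  ],
)

```text
clock: 3.77
position: [0.5413, -0.0737, 0.3513]
ee_rot: [0.232, 0.973, -0.0, 0.0]
ft_force: [-0.2, 0.2, -0.4]
grip_width: -0.001
grasp_force: 0.0
```

carry_out(
  commands=[
    [[0,0,0,0,0,0],[0,0,0,0,0,0]],
  ],
)

```text
clock: 3.93
position: [0.5412, -0.073, 0.3509]
ee_rot: [0.23, 0.973, 0.0, -0.0]
ft_force: [0.8, -0.6, 0.2]
grip_width: -0.004
grasp_force: 0.0
```

```bash
python3 - <<'E'
from h import *
o=get_obs();print(o["position"],o["joint_pos"].round(2),o["clock"],o["ft_force"])
H=O+.12*U
print(go(H-.097*U+[0,0,.31]))
w=camera("wrist");s=camera("scene")[130:255,230:370]
s=cv2.resize(s,None,fx=3,fy=3,interpolation=cv2.INTER_CUBIC)[:375]
w=cv2.resize(w,(375,234));w=np.vstack([w,np.zeros((375-234,375,3),np.uint8)])
cv2.imwrite("pics/a.png",np.clip(np.hstack([w,s])[:,:,::-1]*1.4,0,255).astype(np.uint8))
E
```

```text
[ 0.5411502  -0.07297303  0.35090862] [ 0.77  0.21 -0.84  1.43  0.15  1.57  1.05] 3.9333 [ 0.84292421 -0.59937531  0.15027717]
[ 0.03637477 -0.01672082  1.02274011]
```

View pics/a.png

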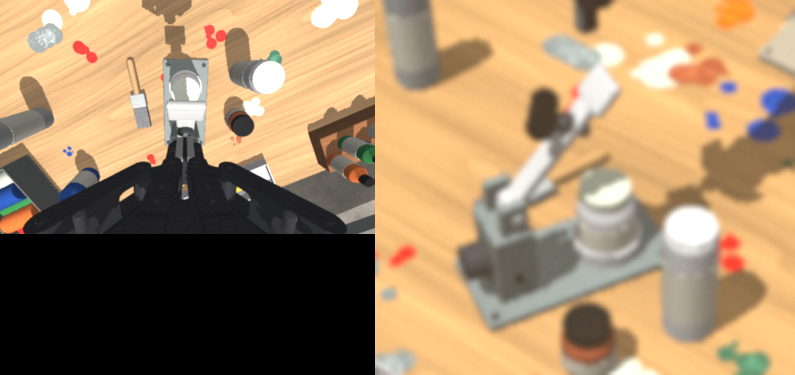

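The wrist view (left) shows the pad centred at about (187,112) in the shrunken picture, which is (319,191) at full size. The fingertips are near (185,190), and the scene view shows the arm still up and untouched.

```bash
python3 - <<'E'
from h import *
W=camera_params("wrist");H=O+.12*U
T=camera_params("top");S=camera_params("scene")
print("cam",-W["R"].T@W["t"])
for th in (.8,.85,.9,.95,1.0):
    c,s=np.cos(th),np.sin(th)
    P=H-(.172*c-.006*s)*U+[0,0,.138+.172*s+.006*c]
    print(th,P.round(3),proj(W,P).round(0)*375/640,(proj(S,P)-[230,130])*3+[375,0],)
    print(" edges",[((proj(W,H-((.172+d)*c-.006*s)*U+[0,0,.138+(.172+d)*s+.006*c])*375/640)).round(0) for d in(-.021,.021)])
print("tcp",proj(W,get_obs()["position"])*375/640)
E
```

```text
cam [ 0.47769391 -0.0436957   0.49318286]
0.8 [ 0.523 -0.065  0.266] [186.328125 103.125   ] [604.82140382  85.69066764]
 edges [array([186., 111.]), array([186.,  94.])]
0.85 [ 0.529 -0.067  0.271] [186.328125 108.984375] [599.37142168  83.64439816]
 edges [array([186., 116.]), array([186., 101.])]
0.9 [ 0.535 -0.071  0.276] [186.328125 114.84375 ] [593.66143088  81.88631655]
 edges [array([186., 121.]), array([186., 108.])]
0.95 [ 0.541 -0.074  0.281] [186.328125  121.2890625] [587.70457987  80.42491008]
 edges [array([186., 126.]), array([186., 116.])]
1.0 [ 0.548 -0.077  0.286] [186.328125  128.3203125] [581.51513837  79.2678759 ]
 edges [array([186., 131.]), array([186., 124.])]
tcp [184.45342829 146.47773678]
```

```bash
python3 - <<'E'
from h import *
o=get_obs();H=O+.12*U
def f(t):
    c,s=np.cos(t),np.sin(t);a=.172*c-.006*s;at=a-.004-.007*t/.87
    return np.array([at,.138+.172*s+.006*c+(at+.011-a)*np.tan(t)])
p=np.array([-(o["position"]-H)@U,o["position"][2]])
print(p,f(.9))
for t in np.linspace(.9,0,21): 
    q=f(t);print(round(t,3),q.round(4),((q-p)/.04*[1,-1]).round(3));p=q
E
```

```text
[0.09483173 0.35108156] [0.09097557 0.27615771]
0.9 [0.091  0.2762] [-0.096  1.873]
0.855 [0.0975 0.2719] [0.162 0.107]
0.81 [0.1037 0.2672] [0.157 0.116]
0.765 [0.1098 0.2623] [0.151 0.124]
0.72 [0.1156 0.257 ] [0.145 0.132]
0.675 [0.1211 0.2514] [0.139 0.139]
0.63 [0.1264 0.2456] [0.132 0.146]
0.585 [0.1314 0.2395] [0.125 0.152]
0.54 [0.1361 0.2332] [0.118 0.158]
0.495 [0.1405 0.2266] [0.111 0.164]
0.45 [0.1446 0.2198] [0.103 0.169]
0.405 [0.1485 0.2129] [0.095 0.174]
0.36 [0.152  0.2058] [0.088 0.178]
0.315 [0.1551 0.1984] [0.079 0.183]
0.27 [0.158 0.191] [0.071 0.186]
0.225 [0.1605 0.1834] [0.063 0.19 ]
0.18 [0.1627 0.1757] [0.055 0.193]
0.135 [0.1645 0.1679] [0.046 0.195]
0.09 [0.166 0.16 ] [0.037 0.197]
0.045 [0.1672 0.152 ] [0.029 0.199]
0.0 [0.168 0.144] [0.02  0.201]
```

carry_out(
  commands=[
    [[-0.02,0,0.3,0,0,0],[-0.02,0,0.35,0,0,0],[-0.02,0,0.35,0,0,0],[-0.02,0,0.35,0,0,0],[-0.02,0,0.3,0,0,0],[0,0,0.22,0,0,0],[0.16,0,0.11,0,0,0],[0.16,0,0.12,0,0,0],[0.15,0,0.12,0,0,0],[0.14,0,0.13,0,0,0]],
  ],
)

```text
clock: 4.87
position: [0.5223, -0.0655, 0.2576]
ee_rot: [0.23, 0.973, -0.0, 0.001]
ft_force: [2.1, -0.0, 0.8]
grip_width: -0.003
grasp_force: 0.9
```

carry_out(
  commands=[
    [[0.14,0,0.14,0,0,0],[0.13,0,0.15,0,0,0],[0.12,0,0.15,0,0,0],[0.12,0,0.16,0,0,0]],
  ],
)

```text
clock: 5.2
position: [0.5039, -0.0564, 0.2329]
ee_rot: [0.23, 0.973, -0.0, 0.0]
ft_force: [2.8, -1.0, 0.7]
grip_width: 0.0
grasp_force: 0.8
```

```bash
python3 - <<'E'
from h import *
H=O+.12*U;o=get_obs();print(-(o["position"]-H)@U,o["position"][2],o["ft_force"],o["torque"],o["clock"])
w=camera("wrist");s=camera("scene")[130:255,230:370]
s=cv2.resize(s,None,fx=3,fy=3,interpolation=cv2.INTER_CUBIC)[:375]
w=cv2.resize(w,(375,234));w=np.vstack([w,np.zeros((375-234,375,3),np.uint8)])
cv2.imwrite("pics/b.png",np.clip(np.hstack([w,s])[:,:,::-1]*1.4,0,255).astype(np.uint8))
E
```

```text
0.1362241717790268 0.23289071444397116 [ 2.83809704 -0.97284509  0.65867966] [-0.07813805 -0.3274792   0.06047796] 5.2
```

View pics/b.png

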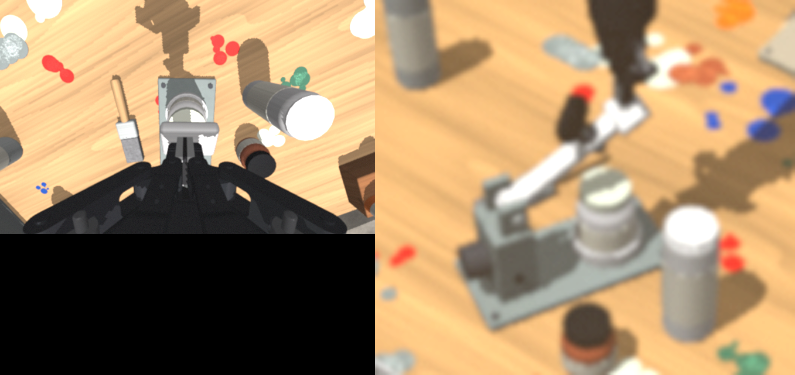

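The scene view shows the fingertips on the pad (about (625,115)) and the arm partly lowered, with a light push, so I'll go on down.

carry_out(
  commands=[
    [[0.11,0,0.16,0,0,0],[0.1,0,0.17,0,0,0],[0.1,0,0.17,0,0,0],[0.09,0,0.18,0,0,0],[0.08,0,0.18,0,0,0],[0.07,0,0.19,0,0,0],[0.06,0,0.19,0,0,0],[0.05,0,0.19,0,0,0],[0.05,0,0.19,0,0,0],[0.04,0,0.2,0,0,0]],
  ],
)

```text
clock: 6.13
position: [0.4773, -0.0431, 0.1597]
ee_rot: [0.23, 0.973, -0.0, -0.0]
ft_force: [2.1, -0.2, 0.4]
grip_width: -0.001
grasp_force: 0.6
```

carry_out(
  commands=[
    [[0.03,0,0.15,0,0,0],[0.02,0,0.1,0,0,0],[0,0,0.07,0,0,0],[0,0,0.05,0,0,0],[0,0,0,0,0,0]],
  ],
)

```text
clock: 6.55
position: [0.4755, -0.0423, 0.1453]
ee_rot: [0.23, 0.973, 0.0, -0.0]
ft_force: [-0.4, -0.4, 0.0]
grip_width: 0.001
grasp_force: 0.0
```

carry_out(
  commands=[
    [[0,0,0.02,0,0,0],[0,0,0.02,0,0,0],[0,0,0.02,0,0,0],[0,0,0,0,0,0]],
  ],
)

```text
clock: 6.88
position: [0.4759, -0.0423, 0.144]
ee_rot: [0.23, 0.973, -0.0, 0.0]
ft_force: [-4.9, 0.1, 9.3]
grip_width: -0.001
grasp_force: 4.4
```

```bash
python3 - <<'E'
from h import *
w=camera("wrist");s=camera("scene")[130:255,230:370]
s=cv2.resize(s,None,fx=3,fy=3,interpolation=cv2.INTER_CUBIC)[:375]
w=cv2.resize(w,(375,234));w=np.vstack([w,np.zeros((375-234,375,3),np.uint8)])
cv2.imwrite("pics/c.png",np.clip(np.hstack([w,s])[:,:,::-1]*1.4,0,255).astype(np.uint8))
E
```

```text
(no output)
```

View pics/c.png

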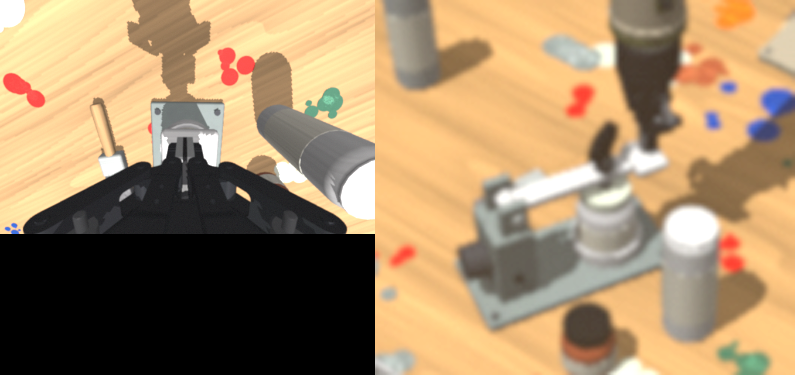

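The scene view shows the arm level over the jar and the wing standing crosswise or oblique at (603,145). A push-back of 9 N at z = 0.144 confirms the stop, so I'll press a touch more and then back up.

carry_out(
  commands=[
    [[0,0,0.03,0,0,0],[0,0,0,0,0,0]],
  ],
)

```text
clock: 7.15
position: [0.4759, -0.0423, 0.1439]
ee_rot: [0.23, 0.973, -0.001, 0.0]
ft_force: [-9.9, 0.5, 22.6]
grip_width: 0.003
grasp_force: 11.4
```

carry_out(
  commands=[
    [[0,0,-0.3,0,0,0],[0,0,-0.5,0,0,0],[0,0,-0.5,0,0,0],[0,0,-0.5,0,0,0],[0,0,-0.5,0,0,0],[0,0,-0.5,0,0,0],[0,0,-0.5,0,0,0],[0,0,-0.5,0,0,0],[-0.3,0,-0.4,0,0,0],[-0.3,0,-0.2,0,0,0],[-0.3,0,0,0,0,0],[-0.3,0,0,0,0,0],[0,0,0,0,0,0],[0,0,0,0,0,0]],
  ],
  hand=-1,
)

```text
clock: 8.32
position: [0.5186, -0.0637, 0.318]
ee_rot: [0.23, 0.973, 0.0, -0.0]
ft_force: [0.4, 0.2, -0.2]
grip_width: 0.996
grasp_force: 0.0
```

```bash
python3 - <<'E'
from h import *
o=get_obs();W=camera_params("wrist");w=camera("wrist")
print(o["position"],o["clock"],o["grip_width"],o["joint_pos"].round(2))
for z in (.144,.185,.202): print(z,proj(W,O+[0,0,z]))
cv2.imwrite("pics/w_raw.png",w[:,:,::-1])
c=w[60:360,180:460]
cv2.imwrite("pics/d.png",cv2.resize(np.clip(c[:,:,::-1]*1.3,0,255).astype(np.uint8),None,fx=2,fy=2))
E
```

```text
[ 0.51856914 -0.06367169  0.31797136] 8.3167 0.9962223394827813 [ 0.81  0.15 -0.85  1.55  0.11  1.49  1.06]
0.144 [316.06221552 176.90708532]
0.185 [316.20954622 186.34076195]
0.202 [316.28335529 191.06680305]
```

View pics/d.png

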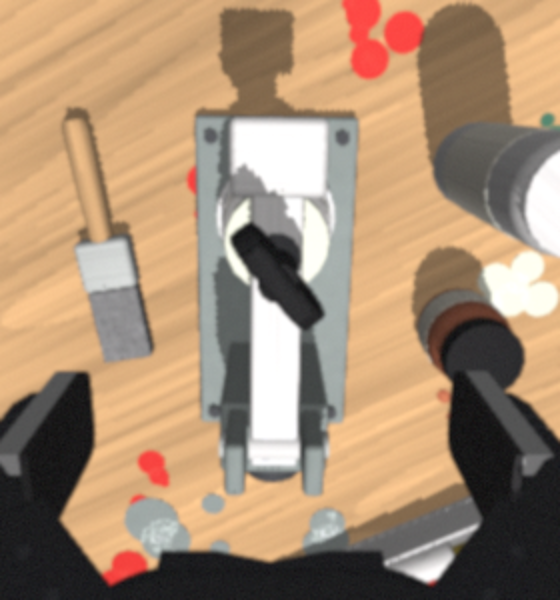

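The wrist view shows the arm down and the black wing oblique, from about (245,236) to (312,315) in the crop. The arm runs straight along column 276.

```bash
python3 - <<'E'
from h import *
W=camera_params("wrist");w=cv2.imread("pics/w_raw.png")
m=(w.max(2)<45).astype(np.uint8);m[:160]=0;m[245:]=0;m[:,:285]=0;m[:,360:]=0
n,l,st,_=cv2.connectedComponentsWithStats(m);print(st)
k=1+st[1:,4].argmax();c=np.argwhere(l==k)[:,::-1]
r=cv2.minAreaRect(c.astype(np.float32));b=cv2.boxPoints(r);print(r)
g=np.array([onz(W,p,.202)[:2] for p in b]);print(g.round(4),[np.linalg.norm(g[i]-g[i-1]).round(4) for i in range(4)])
e=[onz(W,p,.202) for p in ((303.5,178),(336,217))]
d=e[1]-e[0];print("manual",e,np.linalg.norm(d),"mid",(e[0]+e[1])/2,"yaw",np.arctan2(d[1],d[0]),"rel arm",np.arctan2(d[1],d[0])-yaw)
gg=(g-g.mean(0));
for i in range(2): dd=g[i+1]-g[i];print("edge yaw",np.arctan2(dd[1],dd[0]),np.linalg.norm(dd))
# arm direction: pad left/right edges midpoints and hinge end
A=onz(W,(278/2+180,120/2+60),.144);B=onz(W,(273/2+180,445/2+60),.144);print("arm",A,B,np.arctan2(*(B-A)[[1,0]]))
print("plate corners",[onz(W,(x/2+180,y/2+60),.012).round(4) for x,y in((196,117),(357,117),(200,420),(342,420))])
E
```

```text
[[     0      0    640    400 254946]
 [   296    172     45     53   1054]]
((320.7893371582031, 196.58277893066406), (59.47807312011719, 25.507953643798828), 58.24052047729492)
[[ 0.4994 -0.0742]
 [ 0.4973 -0.0518]
 [ 0.5518 -0.0471]
 [ 0.5548 -0.0706]] [np.float64(0.0555), np.float64(0.0225), np.float64(0.0547), np.float64(0.0237)]
manual [array([ 0.5030561 , -0.06697956,  0.202     ]), array([ 0.54880422, -0.05707623,  0.202     ])] 0.0468077568093259 mid [ 0.52593016 -0.0620279   0.202     ] yaw 0.21318574744369434 rel arm 0.6811857474436944
edge yaw 1.6664470400205786 0.022512445855862616
edge yaw 0.08654490916144615 0.0547105811857567
arm [ 0.4669045  -0.03303616  0.144     ] [ 0.6346109  -0.11947218  0.144     ] -0.4758922368179784
plate corners [array([ 0.4433, -0.0857,  0.012 ]), array([0.4954, 0.0184, 0.012 ]), array([ 0.6608, -0.2002,  0.012 ]), array([ 0.714 , -0.0938,  0.012 ])]
```

carry_out(
  commands=[
    [[0,0,0.2,0,0,-1],[0,0,0.2,0,0,-1],[0,0,0.2,0,0,-1],[0,0,0.2,0,0,-1],[0,0,0.2,0,0,-1],[0,0,0.2,0,0,-1],[0,0,0,0,0,-0.5],[0,0,0,0,0,0],[0,0,0,0,0,0]],
  ],
)

```text
clock: 9.12
position: [0.5183, -0.0636, 0.2704]
ee_rot: [-0.107, 0.994, -0.0, 0.0]
ft_force: [-0.8, -0.7, 0.2]
grip_width: 0.998
grasp_force: 0.0
```

```bash
python3 - <<'E'
from h import *
o=get_obs();W=camera_params("wrist");w=camera("wrist")
print(o["position"],o["clock"],o["joint_pos"].round(2))
for z in (.144,.185,.202): print(z,proj(W,O+[0,0,z]))
cv2.imwrite("pics/w2_raw.png",w[:,:,::-1])
c=w[60:360,180:460]
cv2.imwrite("pics/e.png",cv2.resize(np.clip(c[:,:,::-1]*1.6,0,255).astype(np.uint8),None,fx=2,fy=2))
E
```

```text
[ 0.51827331 -0.06356924  0.27044841] 9.1167 [ 0.86  0.18 -0.92  1.63  0.14  1.4   1.71]
0.144 [316.28187561 189.11110373]
0.185 [316.41556678 202.39534786]
0.202 [316.48489863 209.28451765]
```

View pics/e.png

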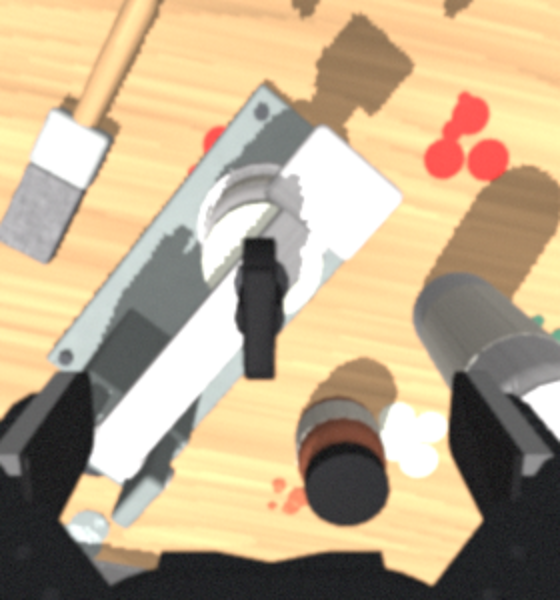

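The wing is now almost upright in the picture: columns 243–275, rows 238 (lower front edge) to 378 (far top edge).

```bash
python3 - <<'E'
from h import *
# same robot pose: params valid
W=camera_params("wrist");o=get_obs();R=Ro.from_quat(o["ee_rot"]).as_matrix()
F=lambda x,y:(x/2+180,y/2+60)
far=onz(W,F(259.5,378),.202);nb=onz(W,F(259.5,238),.168);nt=onz(W,F(259.5,267),.202)
t=lambda X:(R.T@(X-o["position"]))
for n,X in(("far",far),("nearbot",nb),("neartop",nt)): print(n,X.round(4),"tool",t(X).round(4))
print("mid",((far+nb)/2).round(4),t((far+nb)/2).round(4))
d=t(onz(W,F(260.5,378),.202))-t(onz(W,F(259.5,275),.202));print("yaw in tool",np.degrees(np.arctan2(d[1],d[0])))
print("thick",np.linalg.norm(onz(W,F(243,340),.202)-onz(W,F(275,340),.202)))
# arm edges, nut: pad corners at z .144
P=[onz(W,F(*u),.144) for u in((322,124),(402,197),(343,262))]
print([p.round(4) for p in P],np.linalg.norm(P[0]-P[1]),np.linalg.norm(P[1]-P[2]))
m=(P[0]+P[1])/2;print("pad end mid",m,"-> origin if yaw",m+.073*U)
E
```

```text
far [ 0.5518 -0.0607  0.202 ] tool [-0.0333 -0.0042  0.0685]
nearbot [ 0.5056 -0.0712  0.168 ] tool [ 0.0141 -0.0046  0.1025]
neartop [ 0.5084 -0.07    0.202 ] tool [ 0.0112 -0.004   0.0685]
mid [ 0.5287 -0.066   0.185 ] [-0.0096 -0.0044  0.0855]
yaw in tool 179.70396144620625
thick 0.01208827261831854
[array([ 0.4557, -0.0545,  0.144 ]), array([ 0.479 , -0.0118,  0.144 ]), array([ 0.514 , -0.0303,  0.144 ])] 0.04863035590990433 0.03958737845613086
pad end mid [ 0.46733338 -0.0331425   0.144     ] -> origin if yaw [ 0.53248385 -0.06607296  0.144     ]
```

carry_out(
  commands=[
    [[-0.12,-0.05,0.1,0,0,0],[-0.12,-0.06,0.2,0,0,0],[0,0,0.3,0,0,0],[0,0,0.3,0,0,0],[0,0,0.3,0,0,0],[0,0,0.3,0,0,0],[0,0,0.3,0,0,0],[0,0,0.3,0,0,0],[0,0,0.25,0,0,0],[0,0,0.2,0,0,0],[0,0,0,0,0,0],[0,0,0,0,0,0]],
  ],
)

```text
clock: 10.17
position: [0.5289, -0.066, 0.1679]
ee_rot: [-0.108, 0.994, 0.0, -0.0]
ft_force: [-0.6, -0.0, 0.5]
grip_width: 0.999
grasp_force: 0.0
```

carry_out(
  commands=[
    [[0,0,0,0,0,0],[0,0,0,0,0,0],[0,0,0,0,0,0],[0,0,0,0,0,0],[0,0,0,0,0,0],[0,0,0,0,0,0],[0,0,0,0,0,0],[0,0,0,0,0,0],[0,0,0,0,0,0],[0,0,0,0,0,0]],
  ],
  hand=1,
  force=40,
)

```text
clock: 11.0
position: [0.529, -0.0661, 0.1683]
ee_rot: [-0.108, 0.994, -0.0, 0.0]
ft_force: [-1.6, 0.4, 4.5]
grip_width: 0.149
grasp_force: 40.9
```

```bash
cat > st.py <<'E'
from h import *
o=get_obs();q=o["ee_rot"]
print(o["position"].round(4),"yaw",round(float((2*np.arctan2(q[1],q[0]))%(2*np.pi)),3),"F",o["ft_force"].round(1),"M",o["torque"].round(3),"grip",o["grip_width"],o["grasp_force"],"j",o["joint_pos"].round(2),o["clock"])
E
python3 st.py
```

```text
[ 0.529  -0.0661  0.1683] yaw 3.357 F [-1.6  0.4  4.5] M [ 0.056  0.336 -0.009] grip 0.1492161410603101 40.911898612976074 j [ 0.81  0.29 -0.89  1.75  0.24  1.21  1.64] 11.0
```

carry_out(
  commands=[
    [[0,0,0,0,0,0.5],[0,0,0,0,0,0.5],[0,0,0,0,0,0.5],[0,0,0,0,0,0.5],[0,0,0,0,0,0.5],[0,0,0,0,0,0.5],[0,0,0,0,0,0.5],[0,0,0,0,0,0.5],[0,0,0,0,0,0.5],[0,0,0,0,0,0.5]],
  ],
)

```text
clock: 11.83
position: [0.529, -0.0654, 0.1683]
ee_rot: [0.154, 0.988, 0.0, 0.0]
ft_force: [-1.0, 2.6, 4.0]
grip_width: 0.146
grasp_force: 41.1
```

```bash
python3 st.py
```

```text
[ 0.529  -0.0654  0.1683] yaw 2.832 F [-1.   2.6  4. ] M [0.484 0.309 0.011] grip 0.14628397145803754 41.05051338672638 j [ 0.75  0.27 -0.82  1.75  0.21  1.21  1.14] 11.8333
```

carry_out(
  commands=[
    [[0,0,0,0,0,0.3],[0,0,0,0,0,0.3],[0,0,0,0,0,0.3],[0,0,0,0,0,0.3],[0,0,0,0,0,0.3]],
  ],
)

```text
clock: 12.25
position: [0.5291, -0.0652, 0.1683]
ee_rot: [0.231, 0.973, 0.0, 0.0]
ft_force: [-1.4, 2.9, 2.5]
grip_width: 0.147
grasp_force: 41.0
```

```bash
python3 st.py
```

```text
[ 0.5291 -0.0652  0.1683] yaw 2.676 F [-1.4  2.9  2.5] M [0.504 0.167 0.066] grip 0.1466138399479444 41.005600690841675 j [ 0.73  0.27 -0.79  1.75  0.2   1.2   0.99] 12.25
```

carry_out(
  commands=[
    [[0,0,0,0,0,0.3],[0,0,0,0,0,0.2],[0,0,0,0,0,0.2]],
  ],
)

```text
clock: 12.5
position: [0.5291, -0.0652, 0.1684]
ee_rot: [0.265, 0.964, 0.0, 0.0]
ft_force: [-0.9, 3.1, 4.5]
grip_width: 0.144
grasp_force: 64.4
```

```bash
python3 st.py
```

```text
[ 0.5291 -0.0652  0.1684] yaw 2.605 F [-0.9  3.1  4.5] M [0.727 0.302 1.724] grip 0.14434883686613917 64.4004216324538 j [ 0.72  0.26 -0.78  1.75  0.2   1.2   0.92] 12.5
```

carry_out(
  commands=[
    [[0,0,0,0,0,0],[0,0,0,0,0,0]],
  ],
)

```text
clock: 12.67
position: [0.5294, -0.0655, 0.1684]
ee_rot: [0.265, 0.964, 0.0, 0.001]
ft_force: [0.7, 3.8, 4.4]
grip_width: 0.146
grasp_force: 64.6
```

```bash
python3 st.py
```

```text
[ 0.5294 -0.0655  0.1684] yaw 2.605 F [0.7 3.8 4.4] M [ 0.857 -0.348  1.023] grip 0.14613547022013829 64.56314192153513 j [ 0.72  0.26 -0.78  1.75  0.2   1.2   0.92] 12.6667
```

carry_out(
  commands=[
    [[0,0,0,0,0,-0.4],[0,0,0,0,0,0]],
  ],
)

```text
clock: 12.83
position: [0.5295, -0.0655, 0.1683]
ee_rot: [0.244, 0.97, 0.001, 0.001]
ft_force: [2.1, 5.2, 2.7]
grip_width: 0.146
grasp_force: 42.6
```

```bash
python3 st.py
```

```text
[ 0.5295 -0.0655  0.1683] yaw 2.648 F [2.1 5.2 2.7] M [ 0.909 -0.537  0.268] grip 0.14629588208998248 42.55259335041046 j [ 0.73  0.27 -0.79  1.75  0.2   1.2   0.96] 12.8333
```

carry_out(
  commands=[
    [[0,0,0,0,0,-0.2],[0,0,0,0,0,0]],
  ],
)

```text
clock: 13.0
position: [0.5294, -0.0655, 0.1683]
ee_rot: [0.235, 0.972, 0.001, 0.0]
ft_force: [1.4, 4.9, 3.3]
grip_width: 0.147
grasp_force: 41.1
```

```bash
python3 st.py
```

```text
[ 0.5294 -0.0655  0.1683] yaw 2.667 F [1.4 4.9 3.3] M [ 0.989 -0.46   0.084] grip 0.14670592846778707 41.080225110054016 j [ 0.73  0.27 -0.79  1.75  0.2   1.2   0.98] 13.0
```

carry_out(
  commands=[
    [[0,0,0,0,0,-0.6],[0,0,0,0,0,-0.6],[0,0,0,0,0,-0.6],[0,0,0,0,0,-0.6],[0,0,0,0,0,-0.6],[0,0,0,0,0,-0.6],[0,0,0,0,0,-0.6],[0,0,0,0,0,-0.6],[0,0,0,0,0,-0.6],[0,0,0,0,0,-0.6],[0,0,0,0,0,-0.6],[0,0,0,0,0,-0.6],[0,0,0,0,0,-0.6],[0,0,0,0,0,-0.6],[0,0,0,0,0,-0.6],[0,0,0,0,0,-0.6],[0,0,0,0,0,0]],
  ],
)

```text
clock: 14.42
position: [0.5295, -0.0663, 0.1683]
ee_rot: [-0.263, 0.965, 0.0, 0.001]
ft_force: [2.9, 2.1, 3.7]
grip_width: 0.145
grasp_force: 41.1
```

```bash
python3 st.py
```

```text
[ 0.5295 -0.0663  0.1683] yaw 3.673 F [2.9 2.1 3.7] M [ 0.52  -0.674  0.093] grip 0.14505651296823727 41.12080156803131 j [ 0.85  0.31 -0.94  1.75  0.27  1.22  1.94] 14.4167
```

carry_out(
  commands=[
    [[0,0,0,0,0,-0.6],[0,0,0,0,0,-0.6],[0,0,0,0,0,-0.6],[0,0,0,0,0,-0.6],[0,0,0,0,0,-0.6],[0,0,0,0,0,-0.6],[0,0,0,0,0,-0.6],[0,0,0,0,0,-0.6],[0,0,0,0,0,-0.6],[0,0,0,0,0,-0.04],[0,0,0,0,0,0]],
  ],
)

```text
clock: 15.33
position: [0.5298, -0.0666, 0.1683]
ee_rot: [-0.521, 0.853, -0.0, 0.001]
ft_force: [5.5, 1.4, 2.2]
grip_width: 0.15
grasp_force: 40.9
```

```bash
python3 st.py; python3 - <<'E'
from h import *
w=camera("wrist");s=camera("scene")[130:255,230:370]
s=cv2.resize(s,None,fx=3,fy=3,interpolation=cv2.INTER_CUBIC)[:375]
w=cv2.resize(w,(375,234));w=np.vstack([w,np.zeros((375-234,375,3),np.uint8)])
cv2.imwrite("pics/f.png",np.clip(np.hstack([w,s])[:,:,::-1]*1.4,0,255).astype(np.uint8))
E
```

```text
[ 0.5298 -0.0666  0.1683] yaw 4.238 F [5.5 1.4 2.2] M [ 0.353 -1.127  0.033] grip 0.14991879233030905 40.89669585227966 j [ 0.93  0.34 -1.04  1.75  0.31  1.23  2.47] 15.3333
```

View pics/f.png

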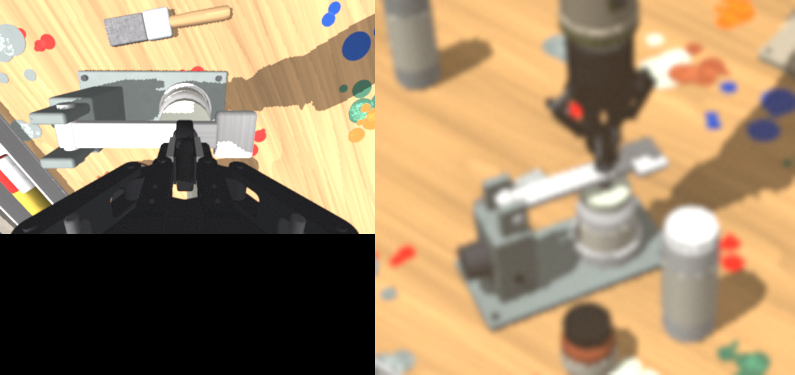

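The wing is held between the pads at (185,155), square across the arm. The arm is level, the jar is in its cup, and the rest of the table looks undisturbed.

```bash
python3 -c "
from workcell import *
print(hand_in())"
```

```text
the job is handed in; nothing more can be done
None
```

I handed the job in at about 15 s: the arm is down on its stop, the thumbscrew was seated and then backed off 1.57 rad by the gripper's rotation (a quarter turn), and the gripper is still holding it, but no verdict came back.

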